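# Find the hidden release groove and open the case

## Robot

A 6-joint arm with a two-finger parallel gripper is mounted at the origin on a cart in front of the work surface, level with it; the furniture and walls round the work are solid. World frame = base frame: x ahead of the robot, y to its left, z up, the work surface at z = 0. Lengths are in mm, angles in rad, forces in N, time in s.
With the tool pointing down it reaches from about 400 to 925 mm from the base axis. Payload 12.5 kg.
Tool frame: the origin (TCP) lies at the very end of the fingers, on their centre line; the grasp point (between the pads) lies 19 mm behind it; z points along the fingers, y is the direction in which the jaws open and shut (so a half turn about z gives the same grasp; the last joint's range is limited). The gripper opens to 95 mm and grips with 3 to 60 N. Pads are 20 mm wide; open, the fingers measure 119 mm over their backs; the gripper's body (75 mm by 180 mm) begins 59 mm behind the grasp point.
Start: joints at [1.228, 0.491, 1.559, -0, 1.092, -0.106], TCP at [146.602, 607.581, 214.661] pointing down, gripper open.
Joint ranges: [-3.1, 3.1], [-0.84, 2.19], [0.05, 2.79], [-1.13, 4.28], [0.06, 2.93], [-2.69, 2.69]. Speed limits (rad/s): [2.22, 2.22, 2.79, 3.14, 3.14, 3.14].

## Interface

Orientations are given as [roll, pitch, yaw] about the fixed x, y, z axes, in that order (R = Rz(yaw) Ry(pitch) Rx(roll)).
In Python, from cell import env gives the robot as it stands. The module is installed in compiled form; this text tells all that it offers.
- The arm moves only by the tool arm_command, never from a script. Its argument "deltas" is a list that holds one entry, the list of rows, each a list of 5 numbers: the closure, from 0 (fully open) to 1 (shut), then the shift along the world's x, y, z as a fraction of full scale, then the turn about the world's z as a fraction of full scale. In form: [[[grip, dx, dy, dz, twist], ...]]. A call has 1 to 12 rows; each row shifts and turns the pose as measured when the row begins; what a row does not reach is not made up. Full scale, the value 1, is 100 mm for a shift and pi/4 rad for a turn. A row lasts 1/12 s, in which the tool goes at most 41.7 mm and 7.16 degrees, less where a joint would pass 70% of its speed; a pose out of reach is approached as far as the arm can. A call with a number of a shift or a turn outside -1 to 1 is refused whole. A call with a gripper value outside its range is refused whole. The fingers move at their own pace and stop on an object; the grip force is fixed at half the most. Time passes only in rows, so rows that do not move let the fingers close. It gives the time, the measured TCP pose, the force and the opening at its end, in the units of the state.
- env.state(): the state, without advancing time (a new reading comes with each control period).
- env.read_camera(name): name is "side" or "top" or "wrist"; returns a dict with "frame" (400x640x3 uint8, red, green, blue), "fx", "fy", "cx", "cy" (pixels), "k1" (the pictures are not rectified: a ray, as slopes to the right and down, at radius r is drawn at 1 + k1 r^2 times it, then the intrinsics apply), "R" (3x3) and "t" (3): a world point X has camera coordinates R X + t; the wrist camera has in their place "tool_from_camera" (4x4, takes a point from camera to tool coordinates, whose origin is the TCP and whose axes are the flange's). Camera axes: x right, y down, z forward; pixel columns grow to the right and rows downward; lengths in mm; the calibration is good to about 2 mm. A picture is of the moment at which its call begins: read the wrist's pose just before it. There is no depth.
- env.job_done(): hands the job in, once; it reports no verdict.
The state is a dict: "t": time; "joints": joint angles; "qvel": joint speeds; "tau": joint torques, N m; "eef_pos": TCP position; "tcp_rot": TCP orientation; "ft_force": force on the tool from outside, world axes, zero at the start; "moment": the same for the moment, N m; "opening": opening from 0.0 (shut) to 1.0 (fully open).
Only numpy, scipy, OpenCV 4.12 (cv2) and the standard library are available. Lean on these libraries where they do the work, as an engineer would, in place of code of your own. Each camera call takes 0.05 s, during which the arm holds its last target.

## Task

Open the storage case by its hidden release: run a fingertip along the ledge at the back of the case until it drops into the release groove, and press down on the key inside the groove until the lid springs open. Then let go and move clear, with the lid standing open, and do not move any of the loose things around the case.

Things in the scene. Friction and masses are not known exactly. Their poses are not given: they have to be found in the camera images.
- case: flat grey storage case with a windowed lid, fixed, 150 mm deep (its x, front to back) by 260 mm wide (its y). Origin: centre of its underside on the bench. x -75 to +35 mm: lidded tray, lid top 45 mm above the bench; x +35 to +75 mm: the ledge, 30 mm above the bench, along the whole back. Loose things stand 20 mm or more behind the ledge and beside the case.
- ledge (a point): centre of the ledge's top face (axes of the case): 130 mm each way along y, 40 mm wide along x. Five blocks of 52 mm: four plain and level; one, at any of the five places (not listed), has the groove in its middle: 44 mm long, across the whole ledge, open to the back; its floor is the key, 8 mm below the ledge top.
- key (a joint): downward travel of the key (the groove's floor), m: 0 at rest, 0.009 fully down. Sprung: yields at 3 N, 7 to 8 N at 0.006 where the lid's catch lets go, about 9 to 10 N fully down; comes back up when let go.
- lid (a joint): lid angle in rad: 0 shut (caught), about 0.5 fully open. Hinged along the ledge; its front edge rises. Once released it opens by its own soft spring in 1 to 2 s and stays open; near the ledge it rises little.
- lid_front (a point): middle of the lid's front edge, on top.
- loupe: black eye loupe, 35 mm wide, 34 mm tall, standing loose; origin at the centre of its underside; to be left alone
- tin: round white tin, 50 mm wide, 21 mm tall, loose; origin at the centre of its underside; to be left alone
- tweezers: steel tweezers, 124 mm long, 10 mm tall, lying loose; origin at the centre of its underside; to be left alone
- marker: marker pen, 134 mm long, 13 mm tall, lying loose; origin at the centre of its underside; to be left alone
- oil_bottle: dropper bottle, 30 mm wide, 95 mm tall, standing loose; origin at the centre of its underside; to be left alone
- spare_watch: watch head, 52x48x18 mm, lying loose; origin at the centre of its underside; to be left alone

How it is judged:
By the outcome, as a careful person would: the job done as asked, in the order asked, and still so for the second after the job is handed in, with the robot touching nothing.
It also fails if it takes over 58 s, if anything falls off the work surface, if the arm or the gripper's body presses on something with over 40 N, if the wrist force passes 120 N, or if a joint passes its speed limit or range.

## Working session

There is one attempt and no reset: what is moved stays moved. The work goes in short steps, Python scripts to look and compute and a tool call to move; the robot and the scene stay as the last step left them, time stands still between calls to the robot, and variables do not carry over. Pictures are saved under pics/ and viewed, and the job is handed in when it is done.

Besides the shell and the picture viewer there is one more tool, called after "Call:" in YAML: its name, and indented under it one key for each argument. arm_command: Moves the arm, as the interface text tells. Its arguments: {"type":"object","properties":{"deltas":{"type":"array","items":{"type":"array","items":{"type":"array","items":{"type":"number","minimum":-1,"maximum":1}}}}},"required":["deltas"]}

```bash
mkdir -p pics
cat > h.py <<'E'
import numpy as np,cv2,json
from cell import env
from scipy.spatial.transform import Rotation as Ro
def cam(n):
    c=env.read_camera(n); return c
def ray(c,u,v,R=None,t=None):
    xd=np.array([(u-c['cx'])/c['fx'],(v-c['cy'])/c['fy']]); x=xd.copy()
    for _ in range(30): x=xd/(1+c['k1']*(x@x))
    return np.array([x[0],x[1],1.])
def toz(c,u,v,z):
    R=np.array(c['R']);t=np.array(c['t']); o=-R.T@t; d=R.T@ray(c,u,v); return o+d*(z-o[2])/d[2]
def proj(c,X):
    p=np.array(c['R'])@np.array(X)+np.array(c['t']); x=p[:2]/p[2]; x=x*(1+c['k1']*(x@x)); return x*[c['fx'],c['fy']]+[c['cx'],c['cy']]
def wristRT(c,s):
    T=np.eye(4);T[:3,:3]=Ro.from_euler('xyz',s['tcp_rot']).as_matrix();T[:3,3]=s['eef_pos']
    M=np.linalg.inv(T@np.array(c['tool_from_camera'])); c['R']=M[:3,:3];c['t']=M[:3,3]; return c
E
python3 - <<'E'
from h import *
s=env.state();print(s)
for n in ['top','side','wrist']:
    s=env.state();c=cam(n);cv2.imwrite(f'pics/{n}0.png',c['frame'][...,::-1]);print({k:v for k,v in c.items() if k!='frame'})
E
```

```text
{'t': 0.0, 'joints': array([ 1.22841398e+00,  4.91555579e-01,  1.55947652e+00,  2.66651278e-05,
        1.09167168e+00, -1.05579834e-01]), 'qvel': array([-0.0004832 ,  0.0001883 ,  0.00056606,  0.00122665,  0.00090693,
       -0.00137599]), 'tau': array([-3.79667063e-04, -6.12640429e+01, -2.58184755e+01,  6.91780611e-02,
        4.82597400e-02, -1.01896030e-04]), 'eef_pos': array([146.49745746, 607.33187936, 214.0548939 ]), 'tcp_rot': array([-3.14049021e+00, -1.40611863e-04,  2.90477776e+00]), 'ft_force': array([ 0.41416417, -0.89006389,  0.52453199]), 'moment': array([ 0.00926096, -0.02683755,  0.01902809]), 'opening': 0.9965258221682446}
{'fx': 369.26514479792024, 'fy': 369.26514479792024, 'cx': 316.08085838883494, 'cy': 198.1497132227992, 'k1': -0.055392962716142254, 'R': array([[-0.0232801 , -0.99971104, -0.00598911],
       [-0.98237009,  0.023987  , -0.18540126],
       [ 0.18549134,  0.00156736, -0.98264465]]), 't': array([-37.85162726, 520.06017926, 820.00746688])}
{'fx': 492.54758459496895, 'fy': 492.54758459496895, 'cx': 317.381157699012, 'cy': 202.16442426929345, 'k1': -0.08837872052988502, 'R': array([[ 9.99927028e-01,  1.20763905e-02, -3.14587588e-04],
       [ 4.45754896e-03, -3.93038834e-01, -9.19511068e-01],
       [-1.12280199e-02,  9.19442568e-01, -3.93063985e-01]]), 't': array([-524.97925114,   24.72423194, 1081.2961963 ])}
{'fx': 329.87194292118005, 'fy': 329.87194292118005, 'cx': 316.80379387097975, 'cy': 206.81409687866315, 'k1': -0.011325262851234462, 'tool_from_camera': array([[ 1.15616532e-03, -9.69234978e-01, -2.46134557e-01,
         6.87189802e+01],
       [ 9.99999226e-01,  1.00743722e-03,  7.30173891e-04,
         4.23147653e-01],
       [-4.59744962e-04, -2.46135211e-01,  9.69235393e-01,
        -1.70155006e+02],
       [ 0.00000000e+00,  0.00000000e+00,  0.00000000e+00,
         1.00000000e+00]])}
```

View pics/top0.png

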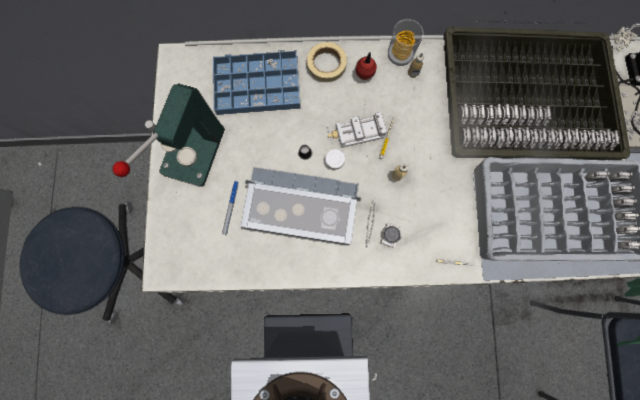

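View pics/side0.png

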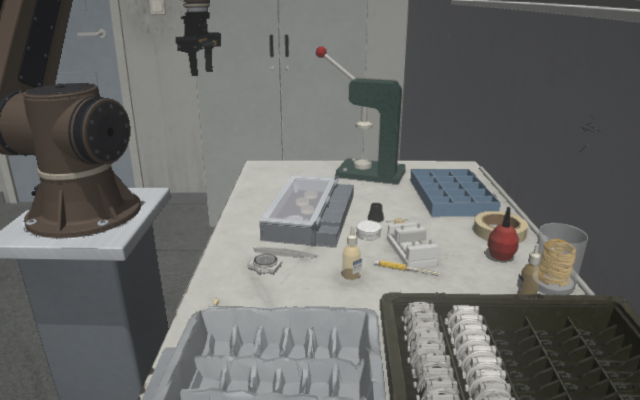

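View pics/wrist0.png

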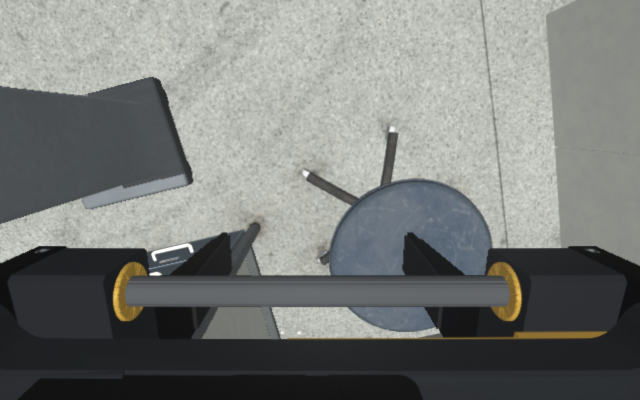

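The top view shows the case at about (245-357, 170-243), with the ledge along its far side. The wrist camera looks at the floor. Next, enlarged crops of the case.

Run:
```python
import cv2
a=cv2.imread('pics/top0.png')[125:255,215:415];cv2.imwrite('pics/topc.png',cv2.resize(a,(800,520),interpolation=cv2.INTER_CUBIC))
a=cv2.imread('pics/side0.png')[165:285,240:400];cv2.imwrite('pics/sidec.png',cv2.resize(a,(800,600),interpolation=cv2.INTER_CUBIC))
```

```text
(no output)
```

View pics/topc.png

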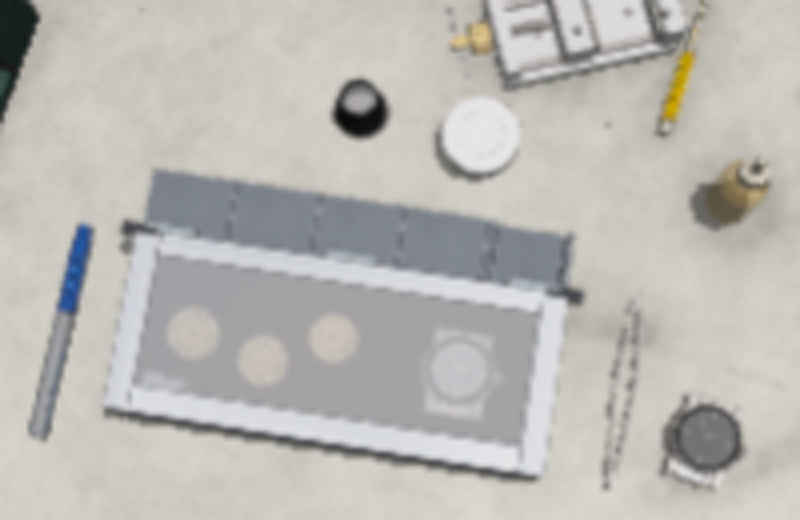

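View pics/sidec.png

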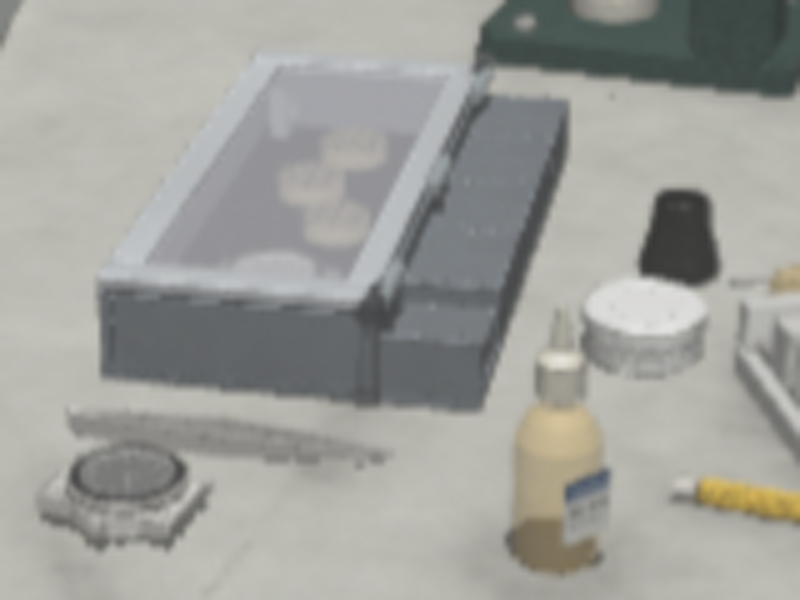

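Run:
```python
from h import *
c=cam('top')
P=lambda x,y,z:toz(c,215+x/4,125+y/4,z)
bl,br=P(153,170,30),P(573,236,30); fl,fr=P(105,410,45),P(541,477,45)
print(bl,br,fl,fr)
print(np.linalg.norm(bl-br),np.linalg.norm((fl-fr)),np.linalg.norm((bl-fl)[:2]),np.linalg.norm((br-fr)[:2]))
ey=(bl-br)[:2];ey/=np.linalg.norm(ey);ex=np.array([ey[1],-ey[0]]);print(ex,np.degrees(np.arctan2(ex[1],ex[0])))
m=(bl+br+fl+fr)[:2]/4;print(m)
for n,x,y,z in [('loupe',360,95,34),('tin',480,135,21),('bottletop',757,168,95),('tw1',635,300,10),('tw2',605,487,10),('mk1',85,228,6),('mk2',38,437,6)]:
    p=P(x,y,z)[:2];print(n,p,'case:',(p-m)@ex,(p-m)@ey)
cs=cam('side')
# check: project blocks boundaries into side
for yy in [130,126,-74,-78,-82,-126,-130]:
    for xx in (35,75):
        q=m+ex*xx+ey*yy; u=proj(cs,[*q,30]);print(yy,xx,((u-[240,165])*5).round(), 'top',((proj(c,[*q,30])-[215,125])*4).round())
```

```text
[602.62117355 101.83175022  30.        ] [ 554.86257496 -153.07733013   30.        ] [454.19501984 126.12781558  45.        ] [ 409.44737735 -126.59081422   45.        ]
259.34440997128246 256.6496782720517 150.40153554541502 147.8076967630006
[ 0.98289792 -0.18415126] -10.611652747403626
[505.28153643 -12.92714464]
loupe [645.90202045 -25.87287534] case: 140.59955339773265 13.171106875366256
tin [622.4249368  -99.39544313] case: 131.0632499080314 -63.41740628136884
bottletop [ 577.13392435 -251.61345116] case: 114.57794532835035 -221.3725660898106
tw1 [ 518.19736844 -191.71548489] case: 45.61904162485606 -173.3522205433649
tw2 [ 404.60694014 -167.85280106] case: -70.42309692194318 -170.81545824370676
mk1 [572.98149818 148.38597208] case: 36.83613849349215 171.02135932938316
mk2 [442.95869782 175.08889605] case: -95.88037810960536 173.32374581270736
130 35 [471.  95.] top [142. 232.]
130 75 [555. 101.] top [154. 169.]
126 35 [470.  98.] top [148. 233.]
126 75 [554. 104.] top [161. 170.]
-74 35 [387. 276.] top [474. 285.]
-74 75 [486. 284.] top [484. 221.]
-78 35 [385. 280.] top [480. 286.]
-78 75 [484. 288.] top [490. 222.]
-82 35 [383. 284.] top [487. 287.]
-82 75 [483. 293.] top [497. 223.]
-126 35 [360. 333.] top [559. 299.]
-126 75 [464. 342.] top [569. 235.]
-130 35 [358. 338.] top [566. 300.]
-130 75 [462. 347.] top [575. 236.]
```

Call:
arm_command:
  deltas:
    - [[1,0.24,-0.32,0,0.005],[1,0.24,-0.32,0,0.005],[1,0.24,-0.32,0,0.005],[1,0.24,-0.32,0,0.005],[1,0.24,-0.32,0,0.005],[1,0.24,-0.32,0,0.005],[1,0.24,-0.32,0,0.005],[1,0.24,-0.32,0,0.005],[1,0.24,-0.32,0,0.005],[1,0.24,-0.32,0,0.005],[1,0.24,-0.32,0,0.005],[1,0.24,-0.32,0,0.005]]

```text
t: 1.25
eef_pos: [437.8, 210.4, 213.6]
tcp_rot: [3.14, 0.001, 2.966]
ft_force: [1.3, 1.1, -0.5]
opening: 0.216
```

Call:
arm_command:
  deltas:
    - [[1,0.13,-0.3,0,0],[1,0.13,-0.3,0,0],[1,0.13,-0.3,0,0],[1,0.13,-0.3,0,0],[1,0.13,-0.3,0,0],[1,0.13,-0.3,0,0],[1,0.13,-0.3,0,0],[1,0.13,-0.3,0,0],[1,0.05,-0.1,0,-0.01],[1,0,0,0,0],[1,0,0,0,0]]

```text
t: 2.17
eef_pos: [553.6, -60.0, 213.3]
tcp_rot: [3.14, 0.003, 2.949]
ft_force: [0.4, 1.2, -0.2]
opening: 0.005
```

Run:
```python
from h import *
s=env.state();c=wristRT(cam('wrist'),s);print(s['t'],s['eef_pos'],s['tcp_rot'],s['opening'],s['ft_force'])
cv2.imwrite('pics/w1.png',c['frame'][...,::-1])
m=np.array([505.28,-12.93]);ex=np.array([.9829,-.1842]);ey=np.array([.1842,.9829])
for x,y,z in [(75,130,30),(35,130,30),(75,26,30),(75,-26,30),(75,-78,30),(35,-78,30),(75,-130,30),(35,-130,30)]:
    print(x,y,proj(c,[*(m+x*ex+y*ey),z]).round())
```

```text
2.1667 [553.64289695 -59.97906543 213.2733695 ] [3.13983040e+00 2.59124156e-03 2.94868888e+00] 0.005227619650857633 [ 0.38521478  1.20437814 -0.23542631]
75 130 [467. 203.]
35 130 [471. 167.]
75 26 [373. 204.]
75 -26 [326. 204.]
75 -78 [279. 205.]
35 -78 [278. 169.]
75 -130 [232. 205.]
35 -130 [230. 169.]
```

View pics/w1.png

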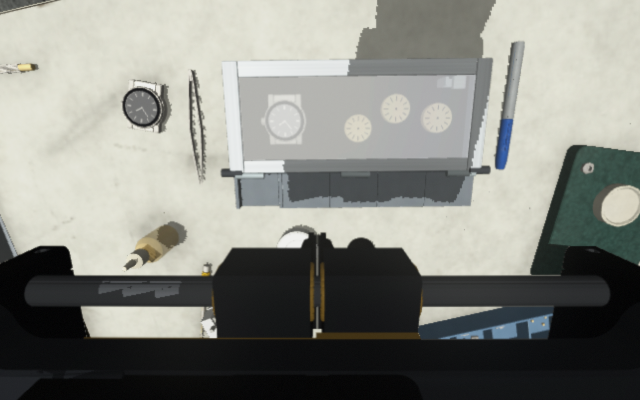

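Run:
```python
import cv2
a=cv2.imread('pics/w1.png')
cv2.imwrite('pics/w1c.png',cv2.resize(a[155:220,215:347],(792,390),interpolation=cv2.INTER_CUBIC))
cv2.imwrite('pics/w1d.png',cv2.resize(a[155:220,345:497],(760,325),interpolation=cv2.INTER_CUBIC))
```

```text
(no output)
```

View pics/w1c.png

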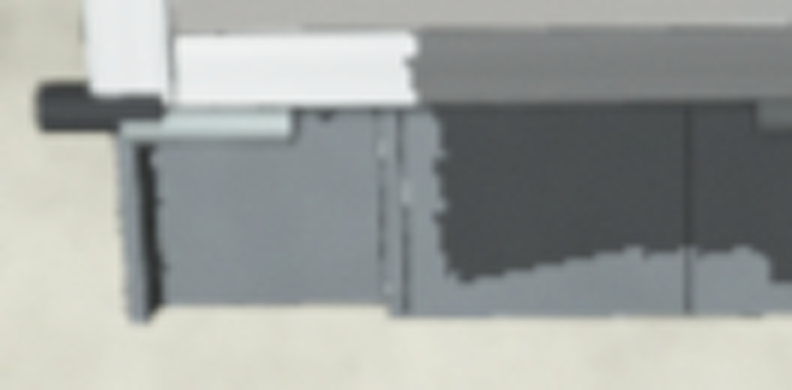

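View pics/w1d.png

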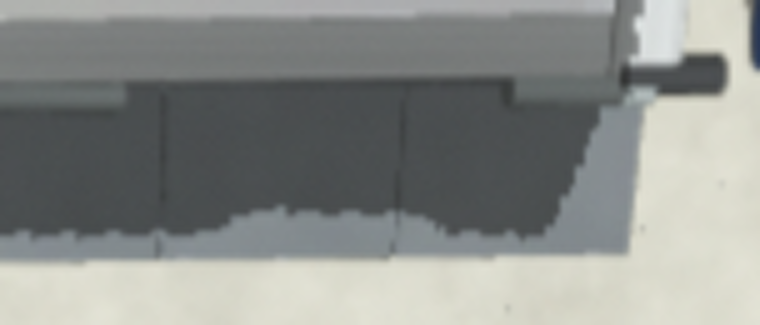

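The groove is plainly the left (-y) end block in the wrist view: sunken floor at px 241–278, with shadowed rims. Next I refine its position.

Run:
```python
from h import *
s=env.state();c=wristRT(cam('wrist'),s)
A=toz(c,215+128/6,155+320/6,30);B=toz(c,345+630/5,155+253/5,30)
ey=(B-A)[:2];L=np.linalg.norm(ey);ey/=L;ex=np.array([ey[1],-ey[0]]);M=(A+B)[:2]/2
print(A,B,L,np.degrees(np.arctan2(ex[1],ex[0])))
print('ledge centre',M-20*ex)
gl=toz(c,215+155/6,155+250/6,22);gr=toz(c,215+380/6,155+250/6,30);print(gl,gr,[(p[:2]-M)@ey for p in (gl,gr)])
seam=toz(c,215+403/6,155+310/6,30);seam2=toz(c,215+688/6,155+310/6,30);print([(p[:2]-M)@ey for p in (seam,seam2)])
for y in (-45,-104):print(y,M-16*ex+y*ey)
fx=toz(c,215+300/6,155+103/6,45)
print('lid back edge caseX',75+(fx[:2]-M)@ex, 'proj key ctr top est', np.array([505.28,-12.93])+55*np.array([.9829,-.1842])-104*np.array([.1842,.9829]))
```

```text
[ 559.60895762 -150.45475634   30.        ] [606.06373066 105.41232564  30.        ] 260.0500136141985 -10.290427959851058
ledge centre [563.15804623 -18.94845853]
[ 549.11751125 -144.48099339   22.        ] [ 555.55209325 -101.90820814   30.        ] [np.float64(-126.02150178887491), np.float64(-82.98404440148555)]
[np.float64(-79.20424531964869), np.float64(-26.696161811906553)]
-45 [559.05500296 -63.93918019]
-104 [ 548.51537032 -121.99015903]
lid back edge caseX 32.96428610500809 proj key ctr top est [ 540.1827 -125.2826]
```

Call:
arm_command:
  deltas:
    - [[1,0.02,-0.09,-0.3,0.012],[1,0,0,-0.3,0],[1,0,0,-0.3,0],[1,0,0,-0.3,0],[1,0,0,-0.3,0],[1,0,0,-0.1,0],[1,0,0,0,0],[1,0,0,0,0]]

```text
t: 2.93
eef_pos: [552.9, -55.9, 51.3]
tcp_rot: [3.139, 0.009, 2.974]
ft_force: [0.4, -0.3, -0.2]
opening: 0.005
```

Call:
arm_command:
  deltas:
    - [[1,0.02,-0.13,-0.08,-0.015],[1,0,0,0,0],[1,0,0,0,0]]

```text
t: 3.18
eef_pos: [556.0, -68.3, 45.6]
tcp_rot: [3.139, 0.012, 2.964]
ft_force: [-0.6, 0.1, 0.0]
opening: 0.005
```

Run:
```python
from h import *
s=env.state();print(s['eef_pos'],s['tcp_rot'],s['ft_force'])
for n in ['top','side']:
    c=cam(n);a=c['frame'][...,::-1];u=proj(c,s['eef_pos']);print(n,u)
    a=a[125:255,215:415] if n=='top' else a[165:285,240:400]
    cv2.imwrite(f'pics/{n}2.png',cv2.resize(a,(800,520 if n=='top' else 600),interpolation=cv2.INTER_CUBIC))
```

```text
[556.03454146 -68.29226849  45.55375162] [3.13937165 0.01227976 2.96433989] [-0.61048123  0.14480897  0.03452014]
top [323.3131256  182.90816698]
side [332.32704501 208.18579744]
```

View pics/side2.png

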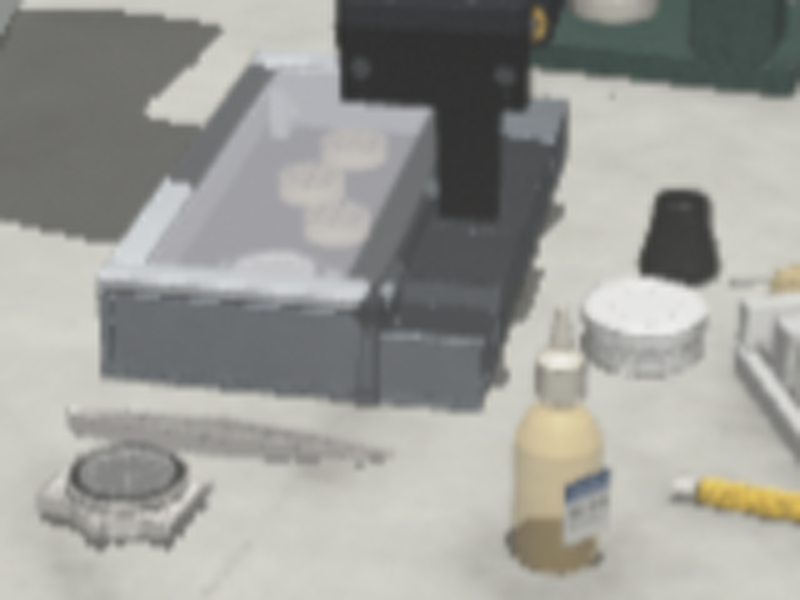

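The side view shows the shut fingertip at crop (470, 218), above the ledge block next to the groove. I descend gently to touch.

Call:
arm_command:
  deltas:
    - [[1,0,0,-0.06,0],[1,0,0,-0.04,0],[1,0,0,-0.02,0]]

```text
t: 3.53
eef_pos: [556.7, -68.6, 34.3]
tcp_rot: [3.14, 0.016, 2.964]
ft_force: [0.6, -0.9, -0.0]
opening: 0.003
```

Call:
arm_command:
  deltas:
    - [[1,0,0,-0.02,0],[1,0,0,-0.02,0]]

```text
t: 3.7
eef_pos: [556.7, -68.5, 30.1]
tcp_rot: [3.14, 0.016, 2.964]
ft_force: [-11.3, 2.2, 49.0]
opening: 0.001
```

Call:
arm_command:
  deltas:
    - [[1,0,0,0.004,0]]

```text
t: 3.78
eef_pos: [556.7, -68.5, 30.7]
tcp_rot: [3.14, 0.016, 2.964]
ft_force: [-0.2, 0.7, 0.6]
opening: 0.004
```

Call:
arm_command:
  deltas:
    - [[1,-0.015,-0.08,-0.006,0],[1,-0.015,-0.08,-0.004,0]]

```text
t: 3.95
eef_pos: [554.5, -83.6, 30.4]
tcp_rot: [3.139, 0.018, 2.965]
ft_force: [1.7, 6.2, 8.9]
opening: 0.0
```

Call:
arm_command:
  deltas:
    - [[1,-0.015,-0.08,-0.004,0],[1,-0.015,-0.08,-0.004,0],[1,-0.015,-0.08,-0.004,0]]

```text
t: 4.2
eef_pos: [551.0, -108.4, 30.2]
tcp_rot: [3.138, 0.021, 2.966]
ft_force: [0.7, -0.3, -0.3]
opening: 0.006
```

Call:
arm_command:
  deltas:
    - [[1,-0.025,-0.08,-0.004,0],[1,-0.025,-0.06,-0.01,0],[1,0,0,-0.02,0]]

```text
t: 4.45
eef_pos: [545.2, -125.4, 26.4]
tcp_rot: [3.138, 0.021, 2.965]
ft_force: [-0.1, -0.6, -0.2]
opening: 0.007
```

Call:
arm_command:
  deltas:
    - [[1,0,0.02,-0.02,0],[1,0,0,-0.02,0]]

```text
t: 4.62
eef_pos: [544.8, -123.9, 21.7]
tcp_rot: [3.138, 0.021, 2.963]
ft_force: [-0.4, 4.0, 4.6]
opening: 0.008
```

Call:
arm_command:
  deltas:
    - [[1,0,0,-0.02,0],[1,0,0,-0.02,0]]

```text
t: 4.78
eef_pos: [544.9, -123.7, 17.5]
tcp_rot: [3.138, 0.021, 2.964]
ft_force: [-2.8, -2.9, 7.9]
opening: 0.006
```

Call:
arm_command:
  deltas:
    - [[1,0,0,-0.02,0],[1,0,0,-0.01,0],[1,0,0,0,0]]

```text
t: 5.03
eef_pos: [544.9, -123.7, 14.7]
tcp_rot: [3.14, 0.021, 2.967]
ft_force: [-2.8, -2.5, 7.7]
opening: 0.004
```

Run:
```python
from h import *
s=env.state();print(s['eef_pos'],s['ft_force'])
c=cam('side');a=c['frame'][...,::-1][165:285,240:400];cv2.imwrite('pics/side3.png',cv2.resize(a,(800,600),interpolation=cv2.INTER_CUBIC))
```

```text
[ 544.88782663 -123.71095175   14.67644727] [-2.75884073 -2.51818988  7.66229976]
```

View pics/side3.png

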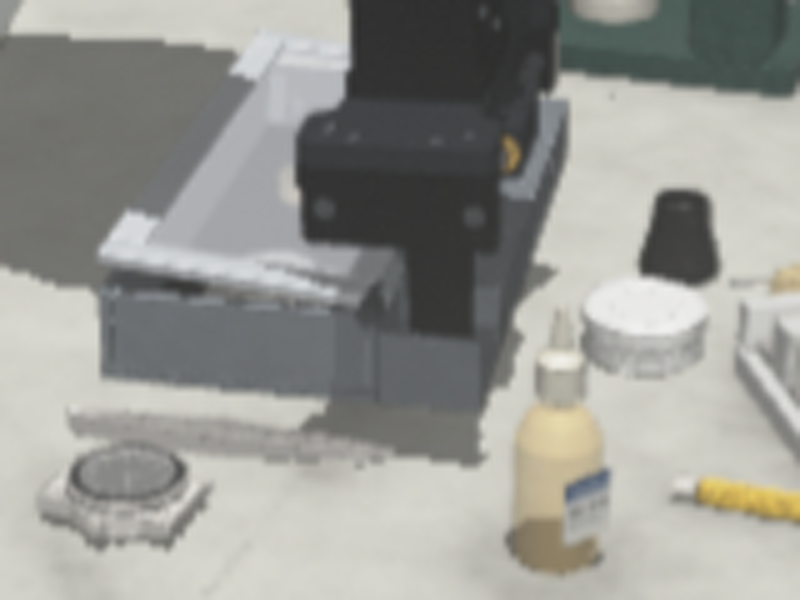

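The lid has sprung (front edge lifting at crop (130, 230)). I withdraw straight up.

Call:
arm_command:
  deltas:
    - [[1,0,0,0.15,0],[1,0,0,0.3,0],[1,0,0,0.3,0],[1,0,0,0.3,0],[1,0,0,0.3,0],[1,0,0,0.3,0],[1,0,0,0.3,0],[1,0,0,0.2,0],[1,0,0,0,0],[1,0,0,0,0],[1,0,0,0,0],[1,0,0,0,0]]

```text
t: 6.08
eef_pos: [542.4, -118.7, 235.1]
tcp_rot: [3.139, 0.014, 2.973]
ft_force: [0.8, 0.4, 0.6]
opening: 0.001
```

Call:
arm_command:
  deltas:
    - [[1,0,0,0,0],[1,0,0,0,0],[1,0,0,0,0],[1,0,0,0,0],[1,0,0,0,0],[1,0,0,0,0],[1,0,0,0,0],[1,0,0,0,0],[1,0,0,0,0],[1,0,0,0,0],[1,0,0,0,0],[1,0,0,0,0]]

```text
t: 7.08
eef_pos: [541.3, -118.3, 230.4]
tcp_rot: [3.138, 0.007, 2.973]
ft_force: [-0.6, 0.5, 0.3]
opening: 0.007
```

Run:
```python
from h import *
s=env.state();print(s['t'],s['eef_pos'],s['ft_force'])
for n in ['top','side','wrist']:
    c=cam(n);cv2.imwrite(f'pics/{n}4.png',c['frame'][...,::-1])
    if n!='wrist': a=c['frame'][...,::-1];a=a[125:255,215:415] if n=='top' else a[165:285,240:400];cv2.imwrite(f'pics/{n}4c.png',cv2.resize(a,None,fx=4,fy=4,interpolation=cv2.INTER_CUBIC))
```

```text
7.0833 [ 541.31921865 -118.34696027  230.44626883] [-0.62886432  0.54594337  0.33090776]
```

View pics/side4c.png

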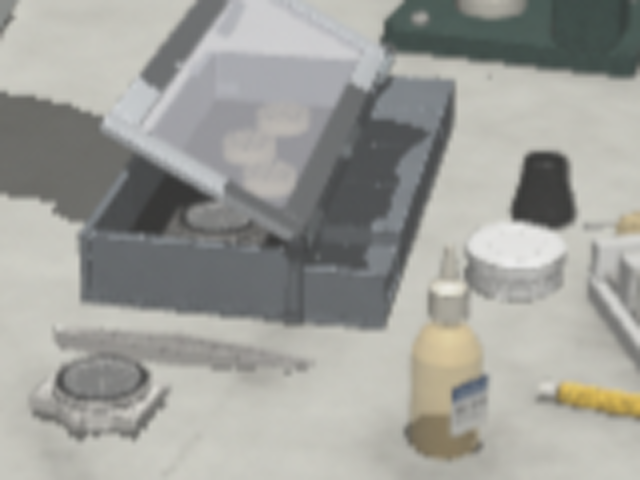

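View pics/wrist4.png

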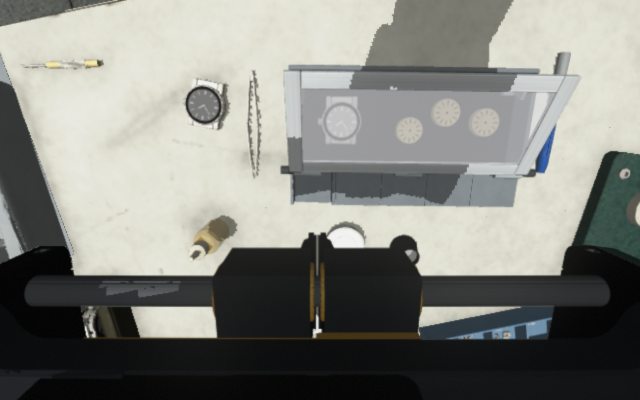

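View pics/top4c.png

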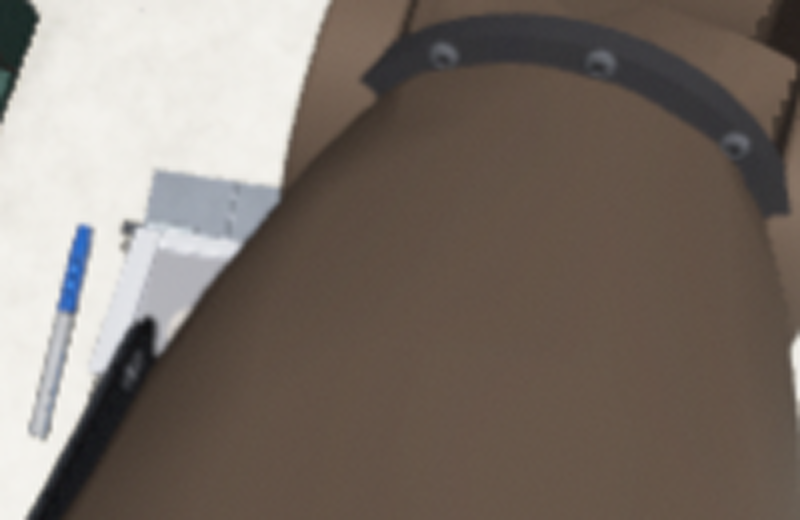

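The side crop shows the lid standing open, with its front edge at about (110, 125)-(240, 0). The loupe, tin, bottle, tweezers and watch sit where they were before, and the marker is unchanged in the top view. The arm is well clear, so I hand in.

Run:
```python
from h import *
s=env.state();print(s['t'],s['ft_force']);print(env.job_done())
```

```text
7.2333 [-0.11743046 -0.30870537  0.30410639]
the job is handed in; nothing more can be done
None
```

The case is open and the job is handed in, at about 7.2 s of the 58 s allowed.

**What I did:** The wrist picture showed the groove in the end block on the case's -y side. I touched the shut fingertip down on the neighbouring block and slid it along the ledge until it dropped in. I then pressed the key about 7 mm down, at about 8 N, until the lid sprang, and rose straight up to about 230 mm.

**Last checks:**
- The side and wrist pictures show the lid standing open.
- By eye, the loose things are where they were: tin, bottle, tweezers and watch in both pictures, the loupe in the side picture, and the marker in the top picture. The arm hid most of the top picture.
- The wrist force was about zero, so the robot was touching nothing.

**What disagreed or went less well:**
- The first touch on the ledge was harder than I wanted. It gave a brief 49 N on the fingertip, which I eased off at once. That is under the 120 N wrist limit, and the 40 N limit is stated for the arm and gripper body.
- The top and wrist cameras disagreed by about 4 mm on where the groove was. I aimed near the mean of the two, and that was well within the groove.

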